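Lay out a wound-care kit in the steel tray

ROBOT

A 6-joint arm with a two-finger parallel gripper is mounted at the origin on the work surface. World frame = base frame: x ahead of the robot, y to its left, z up, the work surface at z = 0. Lengths are in m, angles in rad, forces in N, time in s.
With the tool pointing down it reaches from about 0.35 to 0.975 m from the base axis. Payload 17.4 kg.
Tool frame: the origin (TCP) lies midway between the tips of the shut fingers; the grasp point (between the pads) lies 19 mm behind it; x points along the fingers, y is the direction in which the jaws open and shut, and the axes are right-handed (so a half turn about x gives the same grasp; the last joint's range is limited). The gripper opens to 85 mm and grips with 20 to 120 N. Pads are 22 mm wide; open, the fingers measure 114 mm over their backs; the gripper's body (76 mm by 85 mm) begins 54 mm behind the grasp point. The pads swing forward as they close: fully open they stand 13 mm farther back than shut.
Start: joints at [1.277, 0.116, 1.442, -0, 1.584, -0.038], TCP at [0.171, 0.653, 0.231] pointing down, gripper open.
Joint ranges: [-2.83, 2.83], [-0.83, 2.19], [0.07, 2.5], [-1.14, 4.28], [0.01, 3], [-2.97, 2.97]. Speed limits (rad/s): [1.89, 1.89, 2.22, 3.14, 3.14, 3.14].

INTERFACE

Orientations are given as a 3x3 rotation matrix whose columns are the frame's x, y, z axes.
In Python, from cell import * gives the robot as it stands.
- The arm moves only by the tool move_arm, never from a script. Its argument "plan" is one flat list of numbers, 7 for each row, row after row: the shift along the tool's x, y, z in cm, then the turn, a rotation vector about the tool's x, y, z in degrees, then the gripper's target within -1 to 1 (fully open at 1, half-way at 0, shut at -1). A call has 1 to 10 rows; each row is the pose to reach, as a shift and turn from the pose commanded when the call began, along the tool's axes at that moment; what a row does not reach only later rows make up. A row lasts 1/8 s, in which the tool goes at most 62.5 mm and 10.7 degrees, less where a joint would pass 70% of its speed; a pose out of reach is approached as far as the arm can. A call with a gripper value outside its range is refused whole. The fingers move at their own pace and stop on an object; the grip force is fixed at half the most. Time passes only in rows, so rows that repeat a pose let the fingers close. It gives the time, the measured TCP pose, the force and the opening at its end, in the units of the state.
- sense(): the state, without advancing time (a new reading comes with each control period).
- get_image(name): name is "scene" or "side" or "wrist"; returns the picture (400x640x3 uint8, red, green, blue); there is no depth.
- camera_model(name): a dict with "fx", "fy", "cx", "cy" (pixels), "T" (4x4, takes a point from camera to world coordinates); the wrist camera has in their place "tool_from_camera" (4x4, takes a point from camera to tool coordinates, whose origin is the TCP and whose axes are the tool frame's). Camera axes: x right, y up, looking along -z (the intrinsics and any distortion apply to the point x, -y, -z); pixel columns grow to the right and rows downward; lengths in m; the calibration is good to about 2 mm. The wrist camera is an equidistant fisheye: a pixel r from the principal point sees the ray r / f radians off the axis. A picture is of the moment at which its call begins: read the wrist's pose just before it. camera_model takes no time and is no camera call.
- close_job(): hands the job in, once; it reports no verdict.
Trained networks look in the newest picture that a camera, given by its name, has taken for a name from the list of things; names that differ only in an ending like _2 or _b are one class to them, and where a whole thing is asked for, a point or a joint stands for the part that bears it (a point fixed in the world has none). Each returns a list of dicts, best first, with "conf" (0 to 1); they miss things now and then, are a little off and sometimes report something else, mostly with a low value. They report only what shows in the picture. A call takes as long as a camera call. They do not tell look-alikes from the thing itself.
- recognise(target, camera): "location" ([column, row] in pixels, amid what is visible of it).
- regions_of(target, camera): "pixels" (400x640 bool, what is visible of it) and "location" ([column, row] in pixels, amid what is visible of it).
The state is a dict: "t": time; "joint_pos": joint angles; "qd": joint speeds; "tau": joint torques, N m; "tcp_pos": TCP position; "ee_rot": TCP orientation; "wrist_force": force on the tool from outside, world axes, zero at the start; "torque": the same for the moment, N m; "gripper_width": finger opening in m.
Only numpy, scipy, OpenCV 4.12 (cv2) and the standard library are available. Lean on these libraries where they do the work, as an engineer would, in place of code of your own. Each camera call takes 0.05 s, during which the arm holds its last target.

TASK

Finish laying out the wound-care kit in the steel tray, where the amber jar and the blue-lidded jar already stand: from the dark blue mat, lay the teal syringe lengthwise along the tray behind the two jars, centred; stand the steel cup midway between the jars with its lid on; set the teal-banded carton square with the tray directly in front of the amber jar, and the roll of yellow tape flat directly in front of the blue-lidded jar. Front is the tray's long side nearer the robot, and everything goes inside the rim. Leave the two jars standing where they are, and the orange syringe and the orange-banded carton, which belong to another kit, where they lie on the mat.

Things in the scene. Friction and masses are not known exactly. Their poses are not given: they have to be found in the camera images.
- tray: Stainless instrument tray, fixed, open, 260 (x) x 320 (y) x 18 mm high, walls and floor 3 mm thick, so the floor it holds things on lies 3 mm above the origin. Origin: centre of the underside, at table height. Its x axis points away from the robot (front to back), y along its long side to the left. It lies flat, left or right on the table, turned at most 0.2 rad.
- amber_jar: Amber glass jar with black lid, round, 52 mm across, 45 mm high, loose, 0.15 kg, standing in the tray's left or right half about 85 mm from the tray's centre and about level with it front to back. Origin: centre of the underside; z up; its x axis is parallel to the tray's at the start.
- blue_jar: White jar with blue lid, same size and weight, standing in the tray's other half. Origin and axes as for the amber jar.
- teal_syringe: Syringe with teal barrel, white label and white plunger, capped, lying on the mat; 140 mm long along its own x (cap to +x), barrel 20 mm across from x = -30 to +50 mm, finger flange 36 mm wide at x = -31 mm, which keeps it from rolling; 35 g. Origin: on its underside at half length; the centre line lies 10 mm above.
- cup: Round stainless cup, open at the top, 46 mm across outside, 40 mm inside, 40 mm high, floor 3 mm, 80 g, standing on the mat. Origin: centre of the underside; z up.
- lid: Lid of the cup, lying flat on the mat knob up: a steel disc 50 mm across and 3 mm thick with a plug below (a blunt cone 24 mm across at the bottom and 31 mm at the disc, 5 mm deep, which enters the cup's mouth) and a black cylindrical knob above (14 mm across, 16 mm high). Origin: centre of the plug's underside; disc from z = 5 to 8 mm, knob from 8 to 24 mm. Seated, the disc rests on the cup's rim and the lid's origin is 35 mm above the cup's. 40 g.
- teal_carton: Small white carton of swabs with a teal band, 34 (x) x 48 (y) x 28 mm high, 30 g, lying on the mat. Origin: centre of the underside.
- tape: Roll of yellow tape lying flat: ring 50 mm across outside, 34 mm inside, 20 mm high, 30 g, on the mat. Origin: centre of the underside.
- orange_syringe: Syringe of another kit: as the teal one but orange, lying on the mat. Stays there.
- orange_carton: Carton of another kit: as the teal-banded one but with an orange band, on the mat. Stays there. The dark blue mat (290 x 340 x 3 mm, its top 3 mm above the table) lies beside the tray; cup, lid, tape, both cartons and a small white dropper bottle (28 mm across, 52 mm high) stand on it in two rows, about 110 mm apart left to right and 90 mm front to back, with the syringes behind them.
Not all that is in view belongs to the job. There is more than one size of the tape; the one meant has the size given above.

How it is judged:
At the end, for the whole second after the job is handed in: Flat in tray, at rest. Syringe 40+ mm behind jar centres, 25 mm of mid, 0.15 rad. Cup under 100 mm from both jars, 20 mm front-back. Lid seated, 6 mm. Carton (0.2 rad of square) and tape 40-105 mm in front of their jars, 15 mm sideways. Jars within 15 mm, orange things 30 mm, of their starts (z of teal_syringe in the frame of tray between 0 and 0.007 m and angle between each of teal_syringe, cup, lid, teal_carton, tape, amber_jar, blue_jar's own z axis and vertical below 0.1 rad and y of teal_syringe in the frame of tray between -0.025 and 0.025 m and x of teal_syringe in the frame of amber_jar above 0.04 m and x of teal_syringe in the frame of blue_jar above 0.04 m and x of teal_syringe in the frame of tray below 0.12 m and angle between the x axis of teal_syringe and the y axis of tray, either way round below 0.15 rad and linear speed of each of teal_syringe, cup, lid, teal_carton, tape, amber_jar, blue_jar below 0.02 m/s and z of cup in the frame of tray between 0 and 0.007 m and horizontal distance between cup and amber_jar below 0.1 m and horizontal distance between cup and blue_jar below 0.1 m and x of cup in the frame of amber_jar between -0.02 and 0.02 m and x of cup in the frame of blue_jar between -0.02 and 0.02 m and horizontal distance between lid and cup below 0.006 m and z of lid in the frame of cup between 0.032 and 0.038 m and z of teal_carton in the frame of tray between 0 and 0.007 m and x of teal_carton in the frame of amber_jar between -0.105 and -0.04 m and y of teal_carton in the frame of amber_jar between -0.015 and 0.015 m and z of tape in the frame of tray between 0 and 0.007 m and x of tape in the frame of blue_jar between -0.105 and -0.04 m and y of tape in the frame of blue_jar between -0.015 and 0.015 m and (angle between the x axis of teal_carton and the x axis of tray, either way round below 0.2 rad or angle between the x axis of teal_carton and the y axis of tray, either way round below 0.2 rad) and z of amber_jar in the frame of tray between 0 and 0.007 m and distance of each of amber_jar, blue_jar from where it was at the start of the episode below 0.015 m and z of blue_jar in the frame of tray between 0 and 0.007 m and distance of each of orange_syringe, orange_carton from where it was at the start of the episode below 0.03 m); the robot touches nothing.
It fails at once if a jar is shoved more than 15 mm or tipped (distance of any of amber_jar, blue_jar from where it was at the start of the episode above 0.015 m or angle between any of amber_jar, blue_jar's own z axis and vertical above 0.3 rad).
It fails at once if the orange syringe or the orange-banded carton is moved more than 30 mm (distance of any of orange_syringe, orange_carton from where it was at the start of the episode above 0.03 m).
It also fails if it takes over 136 s, if anything falls off the work surface, if the arm or the gripper's body presses on something with over 40 N, if the wrist force passes 120 N, or if a joint passes its speed limit or range.

## Working session

There is one attempt and no reset: what is moved stays moved. The work goes in short steps, Python scripts to look and compute and a tool call to move; the robot and the scene stay as the last step left them, time stands still between calls to the robot, and variables do not carry over. Pictures are saved under pics/ and viewed, and the job is handed in when it is done.

Besides the shell and the picture viewer there is one more tool, called after "Request:" by a JSON object that holds its "name" and its "arguments". move_arm: Moves the arm, as the interface text tells. Its arguments: {"type":"object","properties":{"plan":{"type":"array"}},"required":["plan"]}

```bash
ls; mkdir -p pics; python3 - <<'E'
from cell import *
import cv2
s=sense(); print(s)
for n in ["scene","side","wrist"]:
    im=get_image(n); cv2.imwrite(f"pics/a_{n}.png",cv2.cvtColor(im,cv2.COLOR_RGB2BGR)); m=camera_model(n); print(n,m)
E
```

```text
pics
{'t': 0.0, 'joint_pos': array([ 1.27718701e+00,  1.16472013e-01,  1.44227945e+00,  7.49230132e-06,
        1.58400863e+00, -3.78056126e-02]), 'qd': array([-1.30746906e-03,  1.05018309e-03, -8.65599308e-05, -2.06719579e-03,
        2.14125427e-03, -3.98168817e-04]), 'tau': array([ 1.85130812e-03, -7.31988001e+01, -6.32489204e+01, -3.80644678e-05,
        6.30436247e-03,  1.47179276e-05]), 'tcp_pos': array([0.17074298, 0.6528419 , 0.23056279]), 'ee_rot': array([[-3.45038652e-04,  2.53022750e-01,  9.67460267e-01],
       [-1.11531192e-03,  9.67459626e-01, -2.53022980e-01],
       [-9.99999319e-01, -1.16632267e-03, -5.16116772e-05]]), 'wrist_force': array([0.41866128, 0.65779293, 0.58601494]), 'torque': array([ 0.04970553, -0.01981618, -0.01624013]), 'gripper_width': 0.08518543612881654}
scene {'fx': 493.89363746120415, 'fy': 493.89363746120415, 'cx': 326.1252805746568, 'cy': 199.83829299764486, 'T': array([[-0.3018803 , -0.55742101,  0.77340164,  1.31692808],
       [ 0.95332931, -0.17173033,  0.2483383 ,  0.26003629],
       [-0.00561246,  0.8122749 ,  0.5832478 ,  0.60597267],
  
[... 192 characters left out ...]
67,  0.27079024, -0.43238637,  0.02676701],
       [-0.51013915,  0.46740239, -0.72200627, -0.84481606],
       [ 0.00658617,  0.84155074,  0.54013792,  0.70056281],
       [ 0.        ,  0.        ,  0.        ,  1.        ]])}
wrist {'fx': 309.70691628693146, 'fy': 309.70691628693146, 'cx': 319.8774134574194, 'cy': 198.97954783464445, 'tool_from_camera': array([[ 3.78907889e-04,  3.00835434e-01, -9.53675992e-01,
        -1.42288845e-01],
       [ 9.99999600e-01, -8.86695340e-04,  1.17606358e-04,
         3.79306056e-04],
       [-8.10239898e-04, -9.53675655e-01, -3.00835650e-01,
        -7.66027229e-02],
       [ 0.00000000e+00,  0.00000000e+00,  0.00000000e+00,
         1.00000000e+00]])}
```

View pics/a_scene.png

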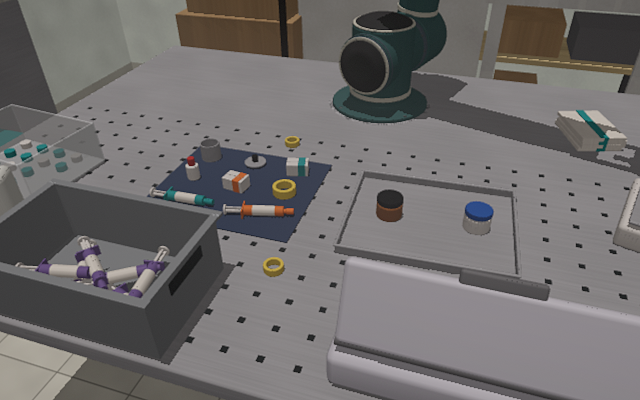

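View pics/a_side.png

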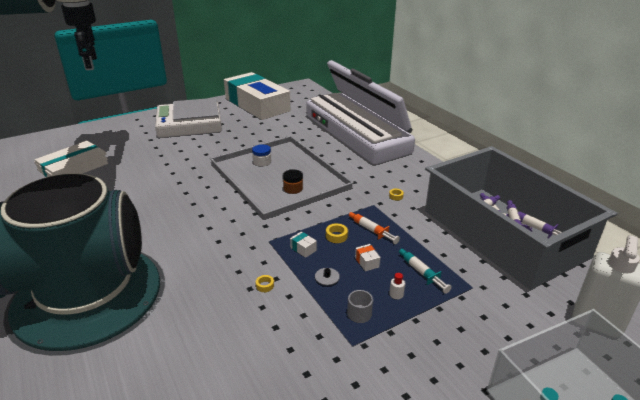

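View pics/a_wrist.png

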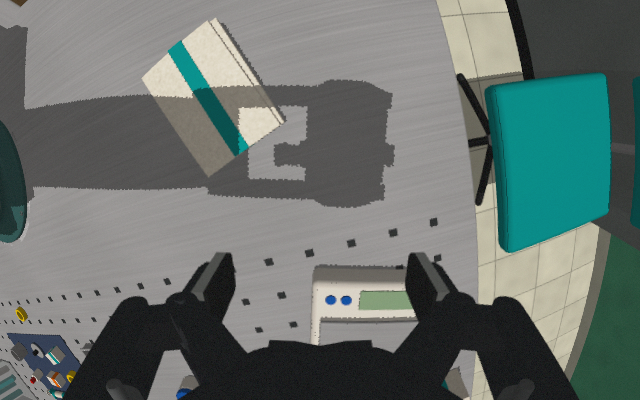

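```bash
cat > h.py <<'E'
from cell import *
import numpy as np, cv2, pickle, os
def rays(name,px,st=None):
    m=camera_model(name); px=np.atleast_2d(np.asarray(px,float))
    u=(px[:,0]-m['cx'])/m['fx']; v=(px[:,1]-m['cy'])/m['fy']
    if name=='wrist':
        r=np.hypot(u,v); k=np.where(r>1e-9,np.sin(r)/np.maximum(r,1e-9),1)
        d=np.stack([u*k,-v*k,-np.cos(r)],1)
        T=np.eye(4); T[:3,:3]=st['ee_rot']; T[:3,3]=st['tcp_pos']; T=T@m['tool_from_camera']
    else:
        d=np.stack([u,-v,-np.ones_like(u)],1); T=m['T']
    return T[:3,3], d@T[:3,:3].T
def proj(name,P,st=None):
    m=camera_model(name); P=np.atleast_2d(P)
    if name=='wrist':
        T=np.eye(4); T[:3,:3]=st['ee_rot']; T[:3,3]=st['tcp_pos']; T=T@m['tool_from_camera']
    else: T=m['T']
    c=(P-T[:3,3])@T[:3,:3]
    x,y,z=c[:,0],-c[:,1],-c[:,2]
    if name=='wrist':
        rr=np.hypot(x,y); th=np.arctan2(rr,z); k=np.where(rr>1e-12,th/np.maximum(rr,1e-12),1/z)
    else: k=1/z
    return np.stack([m['cx']+m['fx']*x*k, m['cy']+m['fy']*y*k],1)
def onplane(name,px,z,st=None):
    o,d=rays(name,px,st); t=(z-o[2])/d[:,2]; return o+d*t[:,None]
def snap(name,fn=None):
    st=sense(); im=get_image(name)
    if fn: cv2.imwrite('pics/'+fn,cv2.cvtColor(im,cv2.COLOR_RGB2BGR))
    return st,im
E
python3 - <<'E'
from h import *
H=dict(tray=.003,amber_jar=.0255,blue_jar=.0255,teal_syringe=.013,cup=.023,lid=.012,teal_carton=.017,tape=.013,orange_syringe=.013,orange_carton=.017)
D={}
for c in ['scene','side']:
    st,im=snap(c)
    D[c+'_im']=im
    for n,h in H.items():
        r=regions_of(n,c); D[c,n]=r
        print(c,n,[(round(q['conf'],2),[int(a) for a in q['location']],int(q['pixels'].sum()),onplane(c,q['location'],h)[0][:2].round(3).tolist()) for q in r[:3]])
pickle.dump(D,open('d.pkl','wb')); print(sense()['t'])
E
```

```text
scene tray [(0.62, [428, 228], 13498, [0.551, 0.221])]
scene amber_jar [(0.49, [176, 197], 581, [0.63, -0.28])]
scene blue_jar [(0.98, [473, 221], 867, [0.531, 0.3])]
scene teal_syringe [(0.68, [178, 200], 532, [0.621, -0.283])]
scene cup [(0.66, [212, 149], 428, [0.428, -0.307])]
scene lid [(0.64, [254, 160], 223, [0.428, -0.198])]
scene teal_carton [(0.93, [295, 166], 390, [0.432, -0.096])]
scene tape [(0.77, [284, 187], 392, [0.512, -0.091]), (0.74, [273, 265], 282, [0.745, -0.021]), (0.72, [292, 141], 150, [0.319, -0.147])]
scene orange_syringe [(0.6, [258, 207], 596, [0.597, -0.114])]
scene orange_carton [(0.7, [235, 180], 482, [0.525, -0.2]), (0.45, [474, 219], 863, [0.513, 0.303])]
side tray [(0.88, [276, 177], 5856, [0.514, 0.206]), (0.36, [327, 275], 306, [0.431, -0.194])]
side amber_jar [(0.94, [293, 181], 442, [0.526, 0.131]), (0.35, [359, 305], 728, [0.428, -0.315])]
side blue_jar [(0.69, [261, 153], 370, [0.518, 0.31]), (0.27, [358, 305], 723, [0.426, -0.315])]
side teal_syringe [(0.75, [428, 272], 531, [0.607, -0.3])]
side cup [(0.79, [359, 306], 705, [0.428, -0.315])]
side lid [(0.58, [329, 274], 335, [0.43, -0.203])]
side teal_carton [(0.86, [302, 247], 476, [0.422, -0.107])]
side tape [(0.63, [397, 196], 121, [0.727, -0.044]), (0.55, [338, 232], 363, [0.521, -0.094]), (0.55, [265, 281], 241, [0.31, -0.157])]
side orange_syringe [(0.62, [372, 226], 414, [0.601, -0.114])]
side orange_carton [(0.88, [368, 254], 498, [0.533, -0.196])]
1.25
```

Request:
{"name": "move_arm", "arguments": {"plan": [-2, -32.4, 49.8, -14.65, 0, 0, 1, -2, -32.4, 49.8, -14.65, 0, 0, 1, -2, -32.4, 49.8, -14.65, 0, 0, 1, -2, -32.4, 49.8, -14.65, 0, 0, 1, -2, -32.4, 49.8, -14.65, 0, 0, 1, -2, -32.4, 49.8, -14.65, 0, 0, 1, -2, -32.4, 49.8, -14.65, 0, 0, 1, -2, -32.4, 49.8, -14.65, 0, 0, 1, -2, -32.4, 49.8, -14.65, 0, 0, 1, -2, -32.4, 49.8, -14.65, 0, 0, 1]}}

```text
t: 2.5
tcp_pos: [0.5722, 0.2111, 0.2514]
ee_rot: [[0.0, 0.002, 1.0], [-0.0, 1.0, -0.002], [-1.0, -0.0, 0.0]]
wrist_force: [-0.8, 0.5, 0.1]
gripper_width: 0.0853
```

```bash
python3 - <<'E'
from h import *
D={}
st,im=snap('wrist','b_tray.png'); D['st']=st;D['im']=im
for n,h in dict(tray=.003,amber_jar=.048,blue_jar=.048).items():
    r=regions_of(n,'wrist'); D[n]=r
    print(n,[(round(q['conf'],2),[int(a) for a in q['location']],int(q['pixels'].sum()),onplane('wrist',q['location'],h,st)[0][:2].round(3).tolist()) for q in r[:3]])
pickle.dump(D,open('dt.pkl','wb')); print(st['tcp_pos'])
E
```

```text
tray [(0.65, [323, 125], 48555, [0.523, 0.216])]
amber_jar [(0.89, [255, 132], 1786, [0.526, 0.138])]
blue_jar [(0.86, [401, 124], 1768, [0.517, 0.303]), (0.71, [18, 98], 633, [0.434, -0.276]), (0.63, [107, 189], 866, [0.59, -0.083])]
[0.57218325 0.21111495 0.25135504]
```

View pics/b_tray.png

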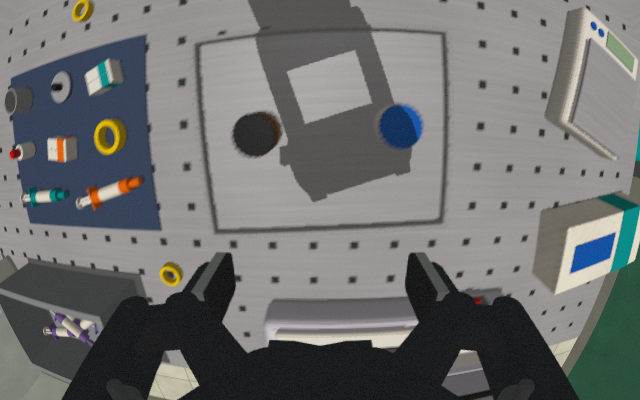

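Request:
{"name": "move_arm", "arguments": {"plan": [0, -40, -1.5, 0, 0, 0, 1, 0, -40, -1.5, 0, 0, 0, 1, 0, -40, -1.5, 0, 0, 0, 1, 0, -40, -1.5, 0, 0, 0, 1, 0, -40, -1.5, 0, 0, 0, 1, 0, -40, -1.5, 0, 0, 0, 1, 0, -40, -1.5, 0, 0, 0, 1, 0, -40, -1.5, 0, 0, 0, 1]}}

```text
t: 3.7
tcp_pos: [0.5554, -0.1869, 0.2512]
ee_rot: [[-0.0, 0.001, 1.0], [0.0, 1.0, -0.001], [-1.0, 0.0, -0.0]]
wrist_force: [1.4, 0.7, 0.8]
gripper_width: 0.0854
```

```bash
python3 - <<'E'
from h import *
H=dict(teal_syringe=.013,cup=.043,lid=.02,teal_carton=.031,tape=.023,orange_syringe=.013,orange_carton=.031)
D={}
st,im=snap('wrist','c_mat.png'); D['st']=st;D['im']=im
for n,h in H.items():
    r=regions_of(n,'wrist'); D[n]=r
    print(n,[(round(q['conf'],2),[int(a) for a in q['location']],int(q['pixels'].sum()),onplane('wrist',q['location'],h,st)[0][:2].round(3).tolist()) for q in r[:3]])
pickle.dump(D,open('dm.pkl','wb')); print(st['tcp_pos'],st['ee_rot'])
D=pickle.load(open('dt.pkl','rb')); st=D['st']; px=[(197,45),(445,32),(441,222),(215,230)]
print(onplane('wrist',px,.018,st))
cv2.imwrite('pics/c_crop.png',cv2.resize(cv2.cvtColor(im,cv2.COLOR_RGB2BGR)[0:240,100:520],None,fx=1.9,fy=1.9,interpolation=cv2.INTER_CUBIC))
cv2.imwrite('pics/t_crop.png',cv2.resize(cv2.cvtColor(D['im'],cv2.COLOR_RGB2BGR)[10:250,180:460],None,fx=2.4,fy=2.4,interpolation=cv2.INTER_CUBIC))
E
```

```text
teal_syringe [(0.91, [246, 206], 1449, [0.609, -0.284])]
cup [(0.95, [216, 68], 1428, [0.432, -0.306])]
lid [(0.77, [309, 62], 1296, [0.427, -0.199]), (0.35, [608, 154], 847, [0.517, 0.312])]
teal_carton [(0.91, [396, 67], 1146, [0.432, -0.098])]
tape [(0.65, [408, 139], 721, [0.519, -0.078])]
orange_syringe [(0.9, [378, 200], 1420, [0.601, -0.11])]
orange_carton [(0.93, [309, 144], 1198, [0.526, -0.199])]
[ 0.55536941 -0.18686343  0.2512212 ] [[-1.55324491e-04  1.28577732e-03  9.99999161e-01]
 [ 8.86439827e-05  9.99999169e-01 -1.28576356e-03]
 [-9.99999984e-01  8.84441978e-05 -1.55438339e-04]]
[[0.41227135 0.05796349 0.018     ]
 [0.39482004 0.36838639 0.018     ]
 [0.6476166  0.37797533 0.018     ]
 [0.65867483 0.06713613 0.018     ]]
```

View pics/c_crop.png

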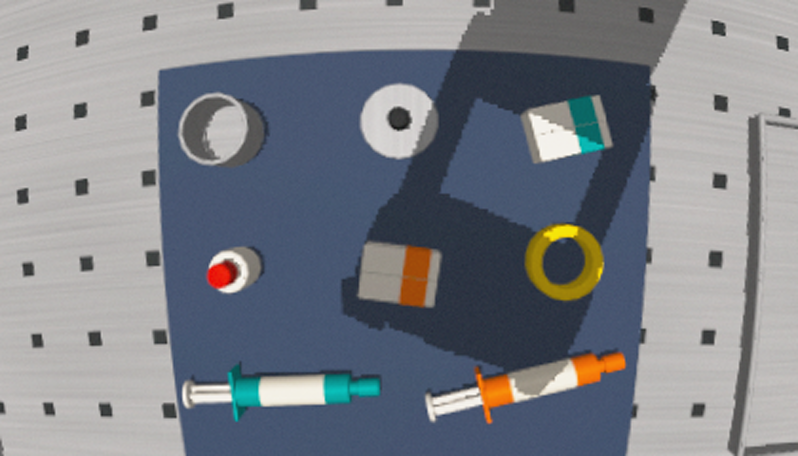

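View pics/t_crop.png

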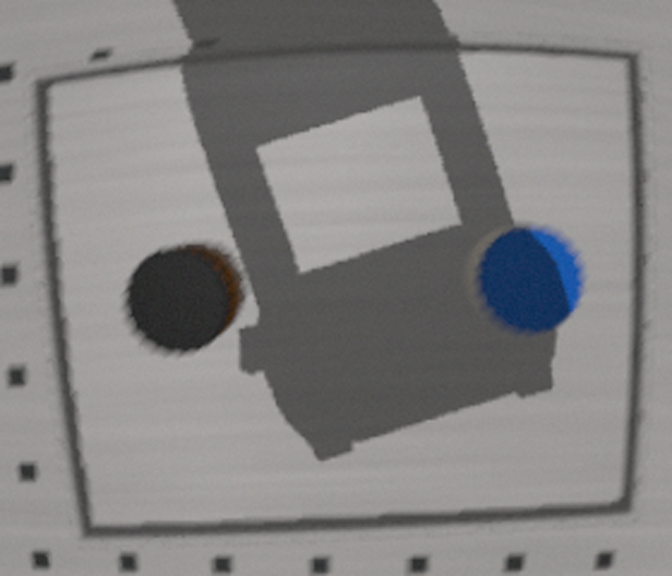

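```bash
cat > fit.py <<'E'
from h import *
from scipy.optimize import minimize
def cyl(r,z0,z1,n=40):
    a=np.linspace(0,2*np.pi,n,endpoint=False); c=np.stack([r*np.cos(a),r*np.sin(a)],1)
    return np.vstack([np.c_[c,np.full(n,z0)],np.c_[c,np.full(n,z1)]])
def box(x0,x1,y0,y1,z0,z1): return np.array([[x,y,z] for x in(x0,x1) for y in(y0,y1) for z in(z0,z1)],float)
def xcyl(x0,x1,r,zc=.010):
    p=cyl(r,x0,x1); return np.c_[p[:,2],p[:,0],p[:,1]+zc]
syr=[xcyl(-.030,.050,.010),xcyl(.05,.07,.005),xcyl(-.07,-.03,.004),xcyl(-.07,-.068,.007),box(-.0325,-.0295,-.018,.018,.0,.02)]
car=[box(-.017,.017,-.024,.024,0,.028)]
M=dict(tray=[box(-.13,.13,-.16,.16,0,.018)],amber_jar=[cyl(.026,0,.045)],blue_jar=[cyl(.026,0,.045)],teal_syringe=syr,orange_syringe=syr,
 cup=[cyl(.023,0,.04)],lid=[cyl(.0155,0,.005),cyl(.025,.005,.008),cyl(.007,.008,.024)],teal_carton=car,orange_carton=car,tape=[cyl(.025,0,.02)])
S=4
def render(n,p,z,cam,st):
    c,s=np.cos(p[2]),np.sin(p[2]); R=np.array([[c,-s,0],[s,c,0],[0,0,1]])
    im=np.zeros((400*S//2,640*S//2),np.uint8)
    for q in M[n]:
        uv=proj(cam,q@R.T+[p[0],p[1],z],st)*(S//2)
        cv2.fillConvexPoly(im,cv2.convexHull(np.round(uv*16).astype(np.int32)),1,shift=4)
    return im
def fit(n,p0,z,obs,fill=False):
    # obs: list (cam,st,mask)
    O=[]
    for cam,st,m in obs:
        m=m.astype(np.uint8)
        nn,l,sts,_=cv2.connectedComponentsWithStats(m)
        m=(l==1+np.argmax(sts[1:,4])).astype(np.uint8)
        if fill:
            pts=np.argwhere(m)[:,::-1]; m=cv2.fillConvexPoly(np.zeros_like(m),cv2.convexHull(pts.astype(np.int32)),1)
        O.append((cam,st,cv2.resize(m,None,fx=S//2,fy=S//2,interpolation=cv2.INTER_NEAREST)))
    def cost(p,each=False):
        v=[]
        for cam,st,m in O:
            r=render(n,p,z,cam,st); v.append(1-(r&m).sum()/max(1,(r|m).sum()))
        return v if each else sum(v)
    best=None
    for dy in (0,) :
        sx=np.array([p0]+[np.array(p0)+d for d in np.diag([.008,.008,.15])])
        r=minimize(cost,p0,method='Nelder-Mead',options=dict(initial_simplex=sx,xatol=1e-4,fatol=1e-4,maxiter=150))
    return r.x,cost(r.x,True)
E
cat > f1.py <<'E'
from fit import *
D0=pickle.load(open('d.pkl','rb'));Dt=pickle.load(open('dt.pkl','rb'));Dm=pickle.load(open('dm.pkl','rb'))
def ob(n,p,z):
    o=[]
    for c in('scene','side'):
        for q in D0[c,n]: 
            uv=proj(c,[[p[0],p[1],z+.01]])[0]
            if np.hypot(*(uv-q['location']))<15: o.append((c,None,q['pixels'])); break
    W=Dm if n in Dm else Dt
    for q in W[n]:
        uv=proj('wrist',[[p[0],p[1],z+.01]],W['st'])[0]
        if np.hypot(*(uv-q['location']))<15: o.append(('wrist',W['st'],q['pixels'])); break
    return o
G=dict(tray=[.528,.218,.04],amber_jar=[.522,.136,0],blue_jar=[.514,.3,0],teal_syringe=[.609,-.284,1.57],orange_syringe=[.60,-.11,1.75],cup=[.428,-.307,0],lid=[.427,-.199,0],teal_carton=[.428,-.1,.15],orange_carton=[.526,-.197,-.1],tape=[.515,-.085,0])
P={}
for n,p in G.items():
    z=0 if n=='tray' else .003
    o=ob(n,p,z)
    for sub in [o]+[[x] for x in o]:
        if not sub: continue
        x,c=fit(n,p,z,sub,fill=n in('tray','cup','tape','amber_jar','blue_jar','lid','teal_carton','orange_carton'))
        print(n,'+'.join(s[0] for s in sub),x.round(4).tolist(),np.round(c,2).tolist())
        if sub is o: P[n]=x
        elif sub[0][0]=='wrist': P[n+'_w']=x
pickle.dump(P,open('P.pkl','wb'))
E
python3 f1.py
```

```text
tray scene+side+wrist [0.5254, 0.218, 0.0551] [0.04, 0.03, 0.1]
tray scene [0.5247, 0.2204, 0.0715] [0.04]
tray side [0.5263, 0.2146, 0.0458] [0.02]
tray wrist [0.5227, 0.2188, 0.0474] [0.1]
amber_jar side+wrist [0.5273, 0.1382, 0.0914] [0.15, 0.03]
amber_jar side [0.5238, 0.1331, 0.0924] [0.1]
amber_jar wrist [0.5276, 0.1383, -0.0773] [0.03]
blue_jar scene+side+wrist [0.5173, 0.3071, 0.0888] [0.06, 0.1, 0.04]
blue_jar scene [0.5182, 0.3075, -0.0007] [0.06]
blue_jar side [0.5142, 0.3011, 0.129] [0.07]
blue_jar wrist [0.5172, 0.3066, 0.0346] [0.03]
teal_syringe scene+side+wrist [0.6069, -0.284, 1.6034] [0.15, 0.2, 0.14]Traceback (most recent call last):
  File "f1.py", line 21, in <module>
    x,c=fit(n,p,z,sub,fill=n in('tray','cup','tape','amber_jar','blue_jar','lid','teal_carton','orange_carton'))
        ~~~^^^^^^^^^^^^^^^^^^^^^^^^^^^^^^^^^^^^^^^^^^^^^^^^^^^^^^^^^^^^^^^^^^^^^^^^^^^^^^^^^^^^^^^^^^^^^^^^^^^^^
  File "fit.py", line 39, in fit
    r=minimize(cost,p0,method='Nelder-Mead',options=dict(initial_simplex=sx,xatol=1e-4,fatol=1e-4,maxiter=150))
    res = _minimize_neldermead(fun, x0, args, callback, bounds=bounds,
                               **options)
    fsim[j] = func(sim[j])
              ~~~~^^^^^^^^
    fx = function(np.copy(x), *(wrapper_args + args))
  File "fit.py", line 34, in cost
    r=render(n,p,z,cam,st); v.append(1-(r&m).sum()/max(1,(r|m).sum()))
  File "fit.py", line 18, in render
    uv=proj(cam,q@R.T+[p[0],p[1],z],st)*(S//2)
       ~~~~^^^^^^^^^^^^^^^^^^^^^^^^^^^^
  File "h.py", line 14, in proj
    m=camera_model(name); P=np.atleast_2d(P)
ValueError: time passes only in moves, steps and waits
```

```bash
sed -i 's/^import numpy.*/&\n_C={}\ndef CM(n):\n    if n not in _C: _C[n]=camera_model(n)\n    return _C[n]/; s/m=camera_model(name)/m=CM(name)/' h.py; python3 f1.py; python3 -c "
from h import *
print(sense()['t'])"
```

```text
tray scene+side+wrist [0.5254, 0.218, 0.0551] [0.04, 0.03, 0.1]
tray scene [0.5247, 0.2204, 0.0715] [0.04]
tray side [0.5263, 0.2146, 0.0458] [0.02]
tray wrist [0.5227, 0.2188, 0.0474] [0.1]
amber_jar side+wrist [0.5273, 0.1382, 0.0914] [0.15, 0.03]
amber_jar side [0.5238, 0.1331, 0.0924] [0.1]
amber_jar wrist [0.5276, 0.1383, -0.0773] [0.03]
blue_jar scene+side+wrist [0.5173, 0.3071, 0.0888] [0.06, 0.1, 0.04]
blue_jar scene [0.5182, 0.3075, -0.0007] [0.06]
blue_jar side [0.5142, 0.3011, 0.129] [0.07]
blue_jar wrist [0.5172, 0.3066, 0.0346] [0.03]
teal_syringe scene+side+wrist [0.6069, -0.284, 1.6034] [0.15, 0.2, 0.14]
teal_syringe scene [0.6077, -0.2834, 1.6131] [0.14]
teal_syringe side [0.6048, -0.2859, 1.5973] [0.13]
teal_syringe wrist [0.6079, -0.2836, 1.6089] [0.11]
orange_syringe scene+side+wrist [0.6026, -0.1121, 1.8107] [0.13, 0.28, 0.11]
orange_syringe scene [0.6031, -0.1117, 1.8152] [0.13]
orange_syringe side [0.5992, -0.1162, 1.8208] [0.13]
orange_syringe wrist [0.6031, -0.112, 1.8207] [0.1]
cup scene+side+wrist [0.4297, -0.3121, 0.0903] [0.09, 0.1, 0.03]
cup scene [0.4306
[... 257 characters left out ...]
d wrist [0.4279, -0.1987, 0.1576] [0.03]
teal_carton scene+side+wrist [0.4302, -0.0927, 0.2857] [0.07, 0.11, 0.09]
teal_carton scene [0.4308, -0.0913, 0.3368] [0.04]
teal_carton side [0.4282, -0.0948, 0.2011] [0.05]
teal_carton wrist [0.4305, -0.093, 0.258] [0.08]
orange_carton scene+side+wrist [0.5264, -0.1993, -0.1412] [0.08, 0.1, 0.04]
orange_carton scene [0.5259, -0.1983, -0.1266] [0.06]
orange_carton side [0.5247, -0.2027, -0.0966] [0.04]
orange_carton wrist [0.5267, -0.199, -0.1353] [0.04]
tape scene+side+wrist [0.5173, -0.0915, 0.1327] [0.1, 0.1, 0.11]
tape scene [0.5177, -0.0897, 0.0483] [0.08]
tape side [0.5158, -0.0944, 0.1308] [0.06]
tape wrist [0.5188, -0.0905, 0.0633] [0.11]
4.1
```

Three yellow tapes show in the scene view: on the mat (284,187), and two smaller ones lying off the mat at (273,265) and (292,141). The mat one fits, since its 50 mm model outline matches in all three views and the enlarged crop confirms it. The teal items, separate from the orange ones, are the carton at wrist (396,67) and the syringe at wrist (246,206).

First is the carton, with the jaws along its long side.

Request:
{"name": "move_arm", "arguments": {"plan": [12.1, 9.4, -12.5, -15, 0, 0, 1, 12.1, 9.4, -12.5, -15, 0, 0, 1, 12.1, 9.4, -12.5, -15, 0, 0, 1, 12.1, 9.4, -12.5, -15, 0, 0, 1, 17, 9.4, -12.5, -15, 0, 0, 1, 21, 9.4, -12.5, -15, 0, 0, 1, 24.3, 9.4, -12.5, -15, 0, 0, 1, 24.3, 9.4, -12.5, -15, 0, 0, 1, 24.3, 9.4, -12.5, -15, 0, 0, -1, 24.3, 9.4, -12.5, -15, 0, 0, -1]}}

```text
t: 5.35
tcp_pos: [0.4316, -0.0927, 0.0101]
ee_rot: [[0.002, -0.259, 0.966], [-0.001, 0.966, 0.259], [-1.0, -0.001, 0.002]]
wrist_force: [0.3, 0.3, 0.3]
gripper_width: 0.0513
```

Request:
{"name": "move_arm", "arguments": {"plan": [0, 0, 0, 0, 0, 0, -1, 0, 0, 0, 0, 0, 0, -1]}}

```text
t: 5.6
tcp_pos: [0.4317, -0.0927, 0.0102]
ee_rot: [[0.003, -0.259, 0.966], [-0.001, 0.966, 0.259], [-1.0, -0.001, 0.002]]
wrist_force: [-1.6, -0.5, 8.9]
gripper_width: 0.047
```

Request:
{"name": "move_arm", "arguments": {"plan": [-6, 0, 0, 0, 0, 0, -1, -7, 6, 2.3, 4, 0, 0, -1, -7, 12, 4.6, 8, 0, 0, -1, -7, 18, 7, 11.85, 0, 0, -1, -7, 21.3, 8.25, 11.85, 0, 0, -1, -7, 21.3, 8.25, 11.85, 0, 0, -1, -3, 21.3, 8.25, 11.85, 0, 0, -1, -0.6, 21.3, 8.25, 11.85, 0, 0, -1, -0.1, 21.3, 8.25, 11.85, 0, 0, -1, -0.1, 21.3, 8.25, 11.85, 0, 0, -1]}}

```text
t: 6.85
tcp_pos: [0.4556, 0.134, 0.0104]
ee_rot: [[0.001, -0.054, 0.999], [0.0, 0.999, 0.054], [-1.0, -0.0, 0.001]]
wrist_force: [0.5, -0.6, -0.6]
gripper_width: 0.0466
```

```bash
python3 - <<'E'
from h import *
s=sense(); print(s['tcp_pos'],s['ee_rot'].round(3).tolist(),s['gripper_width'],s['wrist_force'])
st,im=snap('side'); cv2.imwrite('pics/e_side.png',cv2.resize(cv2.cvtColor(im,cv2.COLOR_RGB2BGR)[60:300,160:460],None,fx=2.5,fy=2.5))
E
```

```text
[0.45559343 0.13403759 0.01043396] [[0.001, -0.054, 0.999], [0.0, 0.999, 0.054], [-1.0, -0.0, 0.001]] 0.04660272568493372 [ 0.5137041  -0.593515   -0.59521074]
```

View pics/e_side.png

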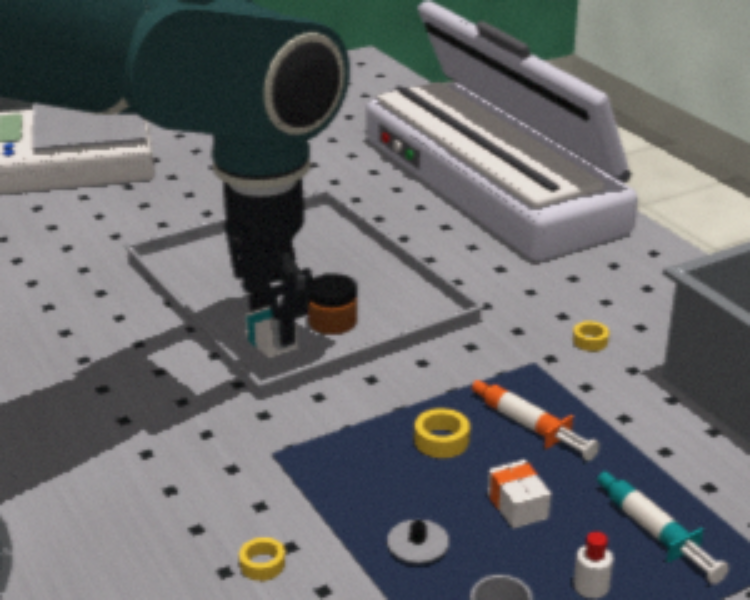

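Request:
{"name": "move_arm", "arguments": {"plan": [0, 0, 0, 0, 0, 0, 0.5, 0, 0, 0, 0, 0, 0, 0.5, 0, 0, 0, 0, 0, 0, 0.5, -4, 0, 0, 0, 0, 0, 0.5, -10, 0, 0, 0, 0, 0, 1, -10, -6, 1.5, 0, 0, 0, 1, -10, -12, 3, 0, 0, 0, 1, -10, -18, 4.2, 0, 0, 0, 1, -10, -22.8, 5.1, 0, 0, 0, 1, -10, -22.8, 5.1, 0, 0, 0, 1]}}

```text
t: 8.15
tcp_pos: [0.5188, -0.0928, 0.109]
ee_rot: [[-0.001, -0.051, 0.999], [-0.0, 0.999, 0.051], [-1.0, -0.0, -0.001]]
wrist_force: [0.2, 0.4, 1.2]
gripper_width: 0.0855
```

```bash
cat > chk.py <<'E'
import sys
from fit import *
# usage: chk.py fn cam name:z:x:y:yaw ...
cam=sys.argv[2]; st,im=snap(cam,sys.argv[1])
for a in sys.argv[3:]:
    n,z,x,y,w=a.split(':'); p=[float(x),float(y),float(w)]; z=float(z)
    R=regions_of(n,cam); uv=proj(cam,[[p[0],p[1],z+.01]],st)[0]
    R=[q for q in R if np.hypot(*(uv-q['location']))<30]
    if not R: print(n,'none',uv); continue
    x,c=fit(n,p,z,[(cam,st,R[0]['pixels'])],fill='syr' not in n); print(n,x.round(4).tolist(),np.round(c,2))
print(st['tcp_pos'].round(4),st['t'])
E
python3 chk.py f_w.png wrist tape:.003:.5185:-.0905:0 teal_carton:.003:.4557:.1343:.055
```

```text
tape [0.5182, -0.0907, -0.0464] [0.09]
teal_carton [0.4548, 0.1343, 0.065] [0.04]
[ 0.5188 -0.0928  0.109 ] 8.15
```

View pics/f_w.png

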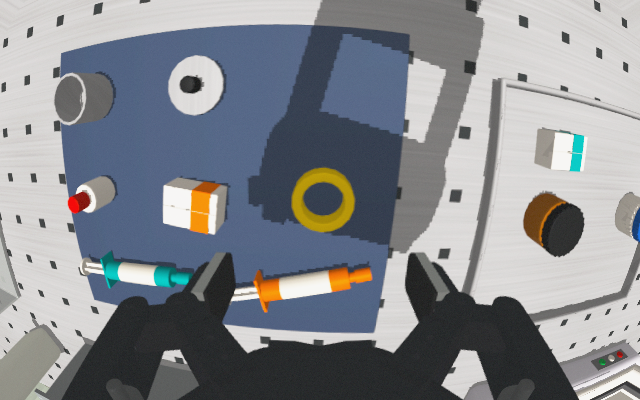

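Request:
{"name": "move_arm", "arguments": {"plan": [5, 0.2, 0, 0, 0, 0, 1, 9, 0.2, 0, 0, 0, 0, 1, 10.5, 0.2, 0, 0, 0, 0, 1, 10.5, 0.2, 0, 0, 0, 0, 1, 10.5, 0.2, 0, 0, 0, 0, -1, 10.5, 0.2, 0, 0, 0, 0, -1, 10.5, 0.2, 0, 0, 0, 0, -1, 10.5, 0.2, 0, 0, 0, 0, -1]}}

```text
t: 9.3
tcp_pos: [0.5193, -0.0883, 0.0064]
ee_rot: [[0.002, -0.055, 0.998], [-0.0, 0.998, 0.055], [-1.0, -0.0, 0.002]]
wrist_force: [-5.5, 2.2, 14.2]
gripper_width: 0.0483
```

Request:
{"name": "move_arm", "arguments": {"plan": [-5, 0, 0, 0, 0, 0, -1, -8, 5, -0.7, 0, 0, 0, -1, -8, 11, -1.5, 0, 0, 0, -1, -8, 17, -2.3, 0, 0, 0, -1, -8, 23, -3.1, 0, 0, 0, -1, -8, 29, -3.9, 0, 0, 0, -1, -8, 35, -4.7, 0, 0, 0, -1, -8, 39.4, -5.2, 0, 0, 0, -1, -8, 39.4, -5.2, 0, 0, 0, -1, -8, 39.4, -5.2, 0, 0, 0, -1]}}

```text
t: 10.55
tcp_pos: [0.4451, 0.3021, 0.0847]
ee_rot: [[0.0, -0.055, 0.998], [-0.0, 0.998, 0.055], [-1.0, -0.0, 0.0]]
wrist_force: [0.6, 0.4, -0.9]
gripper_width: 0.0479
```

```bash
python3 chk.py g_w.png wrist  blue_jar:.003:.5172:.3066:.055 amber_jar:.003:.5276:.1383:.0 teal_carton:.003:.4557:.1343:.055; python3 - <<'E'
from h import *
for q in regions_of('tape','wrist')[:3]: print(q['conf'],q['location'],q['pixels'].sum())
s=sense(); print(proj('wrist',[s['tcp_pos']],s), s['ee_rot'].round(3).tolist(),s['gripper_width'])
E
```

```text
blue_jar [0.5199, 0.3066, 0.2406] [0.49]
amber_jar [0.5279, 0.1367, 0.1283] [0.07]
teal_carton [0.4553, 0.1346, 0.0659] [0.04]
[0.4451 0.3021 0.0847] 10.55
0.89 [320.0, 279.0] 6096
[[319.32159104 257.16035686]] [[0.0, -0.054, 0.999], [0.0, 0.999, 0.054], [-1.0, 0.0, 0.0]] 0.04794634902502255
```

View pics/g_w.png

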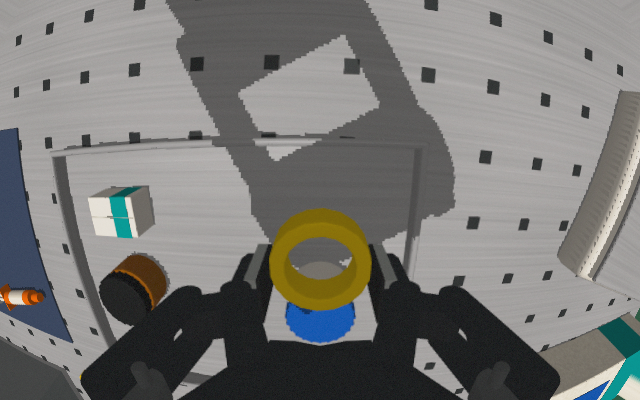

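Request:
{"name": "move_arm", "arguments": {"plan": [4.5, 0, 0, 0, 0, 0, -1, 7.3, 0, 0, 0, 0, 0, -1, 7.9, 0, 0, 0, 0, 0, -1, 7.9, 0, 0, 0, 0, 0, -1, 7.9, 0, 0, 0, 0, 0, 0.4, 7.9, 0, 0, 0, 0, 0, 0.4, 7.9, 0, 0, 0, 0, 0, 0.4, 4, 0, 0, 0, 0, 0, 0.4, -3, 0, 0, 0, 0, 0, 1, -5, 0, 0, 0, 0, 0, 1]}}

```text
t: 12.05
tcp_pos: [0.4457, 0.3028, 0.138]
ee_rot: [[0.003, -0.055, 0.998], [0.002, 0.998, 0.055], [-1.0, 0.002, 0.003]]
wrist_force: [0.2, 0.2, -0.1]
gripper_width: 0.0854
```

Request:
{"name": "move_arm", "arguments": {"plan": [0, -6, -0.5, 9, 0, 0, 1, 0, -12, -1, 18, 0, 0, 1, 0, -18, -1.5, 27, 0, 0, 1, 0, -24, -2, 36, 0, 0, 1, 0, -30, -2.5, 45, 0, 0, 1, 0, -36, -3, 54, 0, 0, 1, 0, -42, -3.5, 63, 0, 0, 1, 0, -48, -3.9, 72, 0, 0, 1, 0, -54, -4.4, 81, 0, 0, 1, 0, -61.2, -5, 90, 0, 0, 1]}}

```text
t: 13.3
tcp_pos: [0.4284, -0.3038, 0.1345]
ee_rot: [[0.001, 0.999, 0.049], [-0.0, 0.049, -0.999], [-1.0, 0.001, 0.0]]
wrist_force: [0.4, 0.9, 0.8]
gripper_width: 0.0853
```

Request:
{"name": "move_arm", "arguments": {"plan": [0, 0, 0, 0, 0, 0, 1]}}

```text
t: 13.42
tcp_pos: [0.428, -0.3049, 0.1338]
ee_rot: [[-0.001, 0.999, 0.049], [0.0, 0.049, -0.999], [-1.0, -0.001, -0.0]]
wrist_force: [0.2, 0.2, 0.1]
gripper_width: 0.0855
```

```bash
python3 chk.py h_w.png wrist cup:.003:.430:-.3115:0 lid:.003:.428:-.199:0 teal_syringe:.003:.6075:-.2838:1.609; python3 -c "
from h import *
s=sense(); print(s['ee_rot'].round(3).tolist())"; python3 chk.py h_s.png scene tape:.003:.4453:.3026:0 teal_carton:.003:.4557:.1343:.055 blue_jar:.003:.5172:.3066:0
```

```text
cup [0.4302, -0.3121, 0.0868] [0.02]
lid [0.4274, -0.1993, 0.1061] [0.03]
teal_syringe [0.6083, -0.284, 1.6155] [0.11]
[ 0.428  -0.3049  0.1338] 13.425
[[-0.0, 0.998, 0.056], [0.0, 0.056, -0.998], [-1.0, -0.0, -0.0]]
tape [0.4367, 0.3037, 0.3887] [0.36]
teal_carton [0.4462, 0.1344, 0.2354] [0.32]
blue_jar [0.5144, 0.3072, 0.0879] [0.11]
[ 0.429  -0.3009  0.1343] 13.625
```

View pics/h_w.png

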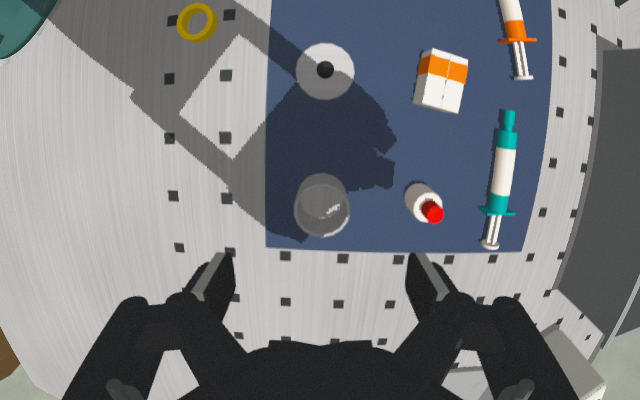

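View pics/h_s.png

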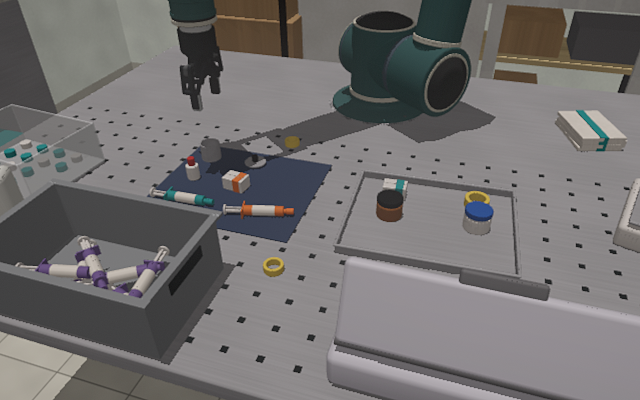

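```bash
python3 -c "
from h import *
for i in range(3):
    s=sense(); print(s['t'],s['tcp_pos'].round(4),s['qd'].round(3)); get_image('side')"
```

```text
13.825 [ 0.4292 -0.3009  0.1345] [-0.003  0.001 -0.002  0.001  0.002  0.002]
13.875 [ 0.4291 -0.301   0.1345] [-0.004  0.005 -0.002  0.002 -0.001  0.001]
13.925 [ 0.4291 -0.3011  0.1345] [-0.004  0.002 -0.001 -0.001  0.001  0.   ]
```

Request:
{"name": "move_arm", "arguments": {"plan": [4, 0.05, 1.1, 0, 0, 0, 1, 9, 0.05, 1.1, 0, 0, 0, 1, 12, 0.05, 1.1, 0, 0, 0, 1, 12.2, 0.05, 1.1, 0, 0, 0, 1, 12.2, 0.05, 1.1, 0, 0, 0, -1, 12.2, 0.05, 1.1, 0, 0, 0, -1, 12.2, 0.05, 1.1, 0, 0, 0, -1, 12.2, 0.05, 1.1, 0, 0, 0, -1]}}

```text
t: 14.98
tcp_pos: [0.4308, -0.3132, 0.0143]
ee_rot: [[0.002, 0.998, 0.055], [-0.002, 0.055, -0.998], [-1.0, 0.002, 0.002]]
wrist_force: [-1.6, 0.6, 9.1]
gripper_width: 0.044
```

Request:
{"name": "move_arm", "arguments": {"plan": [-6, 0, 0, 0, 0, 0, -1, -9, 1.1, -5, 0, 0, 0, -1, -9, 2.4, -10.7, 0, 0, 0, -1, -9, 3.7, -16.4, 0, 0, 0, -1, -9, 5, -22.1, 0, 0, 0, -1, -9, 6.3, -27.8, 0, 0, 0, -1, -9, 7.6, -33.5, 0, 0, 0, -1, -9, 8.9, -39.2, 0, 0, 0, -1, -9, 10.2, -44.9, 0, 0, 0, -1, -9, 11.4, -50, 0, 0, 0, -1]}}

```text
t: 16.23
tcp_pos: [0.5166, 0.1951, 0.1034]
ee_rot: [[0.002, 0.998, 0.056], [0.0, 0.056, -0.998], [-1.0, 0.002, -0.0]]
wrist_force: [0.6, -0.8, -0.3]
gripper_width: 0.044
```

Request:
{"name": "move_arm", "arguments": {"plan": [0, 0.7, -2.9, 0, 0, 0, -1, 0, 0.7, -2.9, 0, 0, 0, -1, 0, 0.7, -2.9, 0, 0, 0, -1]}}

```text
t: 16.6
tcp_pos: [0.5218, 0.2219, 0.1027]
ee_rot: [[0.0, 0.998, 0.055], [-0.0, 0.055, -0.998], [-1.0, 0.0, 0.0]]
wrist_force: [0.4, -0.3, -1.0]
gripper_width: 0.0439
```

```bash
python3 chk.py i_w.png wrist amber_jar:.003:.5276:.1383:.0 teal_carton:.003:.4557:.1343:.055 tape:.003:.4453:.3026:0 blue_jar:.003:.5172:.3066:0; python3 -c "
from h import *
s=sense(); print(s['ee_rot'].round(3).tolist(),s['gripper_width'],s['tcp_pos'])"
```

```text
amber_jar none [320.61437307 292.093836  ]
teal_carton [0.443, 0.1345, -0.4556] [0.78]
tape [0.4446, 0.3018, 0.1231] [0.03]
blue_jar [0.5167, 0.3061, 0.1312] [0.05]
[0.5218 0.2219 0.1027] 16.6
[[0.0, 0.999, 0.054], [0.0, 0.054, -0.999], [-1.0, 0.0, -0.0]] 0.044021051032037295 [0.52186863 0.22151924 0.1025603 ]
```

View pics/i_w.png

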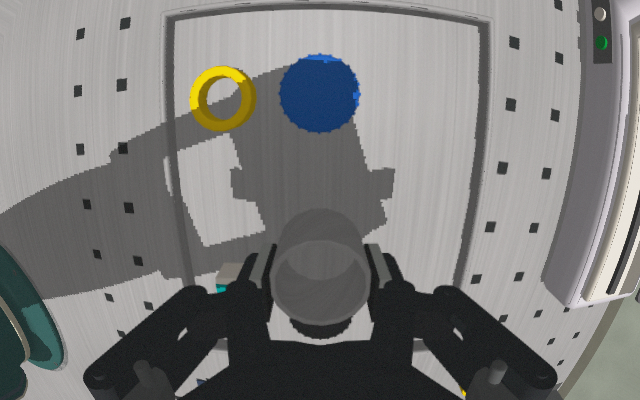

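Request:
{"name": "move_arm", "arguments": {"plan": [5, 0.05, -0.05, 0, 0, 0, -1, 8.3, 0.05, -0.05, 0, 0, 0, -1, 8.9, 0.05, -0.05, 0, 0, 0, -1, 8.9, 0.05, -0.05, 0, 0, 0, -1, 8.9, 0.05, -0.05, 0, 0, 0, 0.4, 8.9, 0.05, -0.05, 0, 0, 0, 0.4, 8.9, 0.05, -0.05, 0, 0, 0, 0.4, 6, 0.05, -0.05, 0, 0, 0, 0.4, 0, 0.05, -0.05, 0, 0, 0, 0.4, -2, 0.05, -0.05, 0, 0, 0, 0.4]}}

```text
t: 18.1
tcp_pos: [0.5233, 0.2231, 0.1262]
ee_rot: [[0.004, 0.998, 0.055], [0.002, 0.055, -0.998], [-1.0, 0.004, -0.001]]
wrist_force: [0.2, -1.1, -0.6]
gripper_width: 0.0598
```

Request:
{"name": "move_arm", "arguments": {"plan": [0, -1.7, 5.9, 0, 0, 0, 0.2, 0, -3.4, 11.8, 0, 0, 0, 0.2, 0, -5, 17.7, 0, 0, 0, 0.2, 0, -6.7, 23.6, 0, 0, 0, 0.2, 0, -8.4, 29.5, 0, 0, 0, 0.2, 0, -10, 35.4, 0, 0, 0, 0.2, 0, -11.8, 41.5, 0, 0, 0, 0.2, 0, -11.8, 41.5, 0, 0, 0, 0.2, 0, -11.8, 41.5, 0, 0, 0, 0.2]}}

```text
t: 19.23
tcp_pos: [0.427, -0.1981, 0.1219]
ee_rot: [[-0.0, 0.999, 0.054], [0.001, 0.054, -0.999], [-1.0, -0.0, -0.001]]
wrist_force: [-0.4, -0.6, -0.0]
gripper_width: 0.0511
```

```bash
python3 chk.py j_w.png wrist lid:.003:.4277:-.199:0  teal_syringe:.003:.6075:-.2838:1.609; python3 chk.py j_s.png scene cup:.003:.5223:.2221:0 ;python3 -c "
from h import *
s=sense(); print(s['ee_rot'].round(3).tolist(),s['gripper_width'],s['tcp_pos'])"
```

```text
lid none [320.13717654 197.73544389]
teal_syringe [0.6091, -0.2839, 1.633] [0.34]
[ 0.427  -0.1981  0.1219] 19.225
cup [0.5236, 0.2248, -0.0734] [0.08]
[ 0.4275 -0.197   0.1222] 19.375
[[-0.0, 0.998, 0.057], [0.0, 0.057, -0.998], [-1.0, 0.0, -0.0]] 0.051221129635809284 [ 0.427548   -0.19713066  0.12226489]
```

View pics/j_w.png

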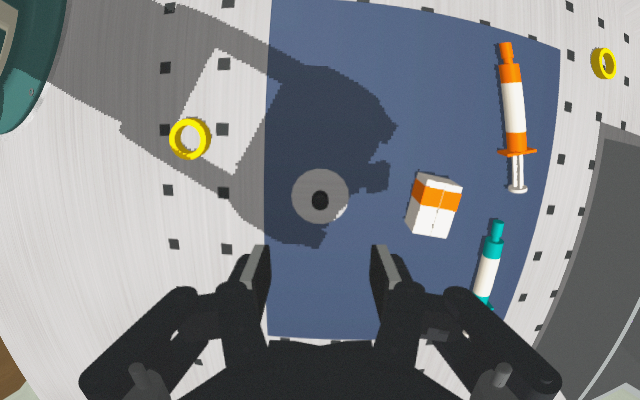

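View pics/j_s.png

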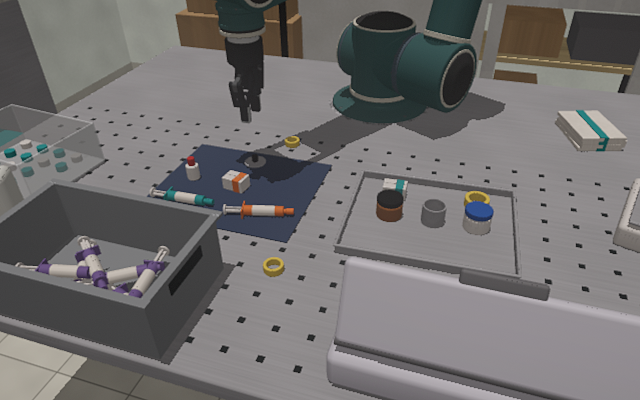

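```bash
python3 - <<'E'
from h import *
im=cv2.imread('pics/j_w.png'); g=cv2.cvtColor(im,cv2.COLOR_BGR2GRAY)
m=np.zeros_like(g); m[150:240,280:365]=(g[150:240,280:365]<45)
n,l,s,c=cv2.connectedComponentsWithStats(m); i=1+np.argmax(s[1:,4]); print(c[i],s[i])
st=sense(); st['tcp_pos']=np.array([.427,-.1981,.1219])
for z in(.019,.027): print(onplane('wrist',[c[i]],z,st), onplane('wrist',[c[i]],z,sense()))
E
```

```text
[319.47413793 199.96982759] [312 191  16  19 232]
[[ 0.42718666 -0.19919258  0.019     ]] [[ 0.42774098 -0.19833944  0.019     ]]
[[ 0.42704817 -0.19664496  0.027     ]] [[ 0.42760249 -0.19579182  0.027     ]]
```

Request:
{"name": "move_arm", "arguments": {"plan": [5, 0, 0.15, 0, 0, 0, 0.2, 9, 0, 0.15, 0, 0, 0, 0.2, 10.7, 0, 0.15, 0, 0, 0, 0.2, 10.7, 0, 0.15, 0, 0, 0, 0.2, 10.7, 0, 0.15, 0, 0, 0, -1, 10.7, 0, 0.15, 0, 0, 0, -1, 10.7, 0, 0.15, 0, 0, 0, -1, 10.7, 0, 0.15, 0, 0, 0, -1]}}

```text
t: 20.48
tcp_pos: [0.428, -0.2, 0.0168]
ee_rot: [[0.002, 0.998, 0.055], [-0.001, 0.055, -0.998], [-1.0, 0.002, 0.001]]
wrist_force: [-1.7, 1.6, 7.3]
gripper_width: 0.0104
```

Request:
{"name": "move_arm", "arguments": {"plan": [-6, 0, 0, 0, 0, 0, -1, -10, 1.4, -5, 0, 0, 0, -1, -10, 3, -10.7, 0, 0, 0, -1, -10, 4.6, -16.4, 0, 0, 0, -1, -10, 6.2, -22.1, 0, 0, 0, -1, -10, 7.8, -27.8, 0, 0, 0, -1, -10, 9.4, -33.5, 0, 0, 0, -1, -10, 11, -38.8, 0, 0, 0, -1, -10, 11.8, -41.55, 0, 0, 0, -1, -10, 11.8, -41.55, 0, 0, 0, -1]}}

```text
t: 21.72
tcp_pos: [0.5224, 0.2234, 0.1156]
ee_rot: [[0.0, 0.998, 0.057], [0.0, 0.057, -0.998], [-1.0, 0.0, -0.0]]
wrist_force: [-0.1, -0.4, -1.3]
gripper_width: 0.0104
```

```bash
python3 - <<'E'
from h import *
st,im=snap('wrist','k_w.png'); print(st['tcp_pos'],st['gripper_width'],st['t'])
st,im=snap('scene');cv2.imwrite('pics/k_s.png',cv2.resize(cv2.cvtColor(im,cv2.COLOR_RGB2BGR)[100:290,320:560],None,fx=3,fy=3,interpolation=cv2.INTER_CUBIC))
st,im=snap('side');cv2.imwrite('pics/k_d.png',cv2.resize(cv2.cvtColor(im,cv2.COLOR_RGB2BGR)[80:230,180:380],None,fx=4,fy=4,interpolation=cv2.INTER_CUBIC))
E
```

```text
[0.52241465 0.22335816 0.11559595] 0.010434800246437514 21.725
```

View pics/k_w.png

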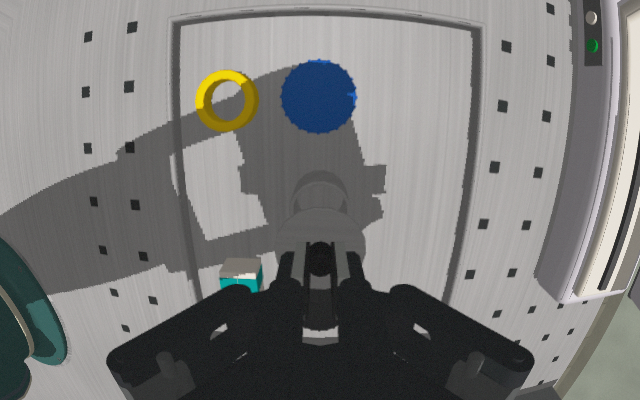

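View pics/k_s.png

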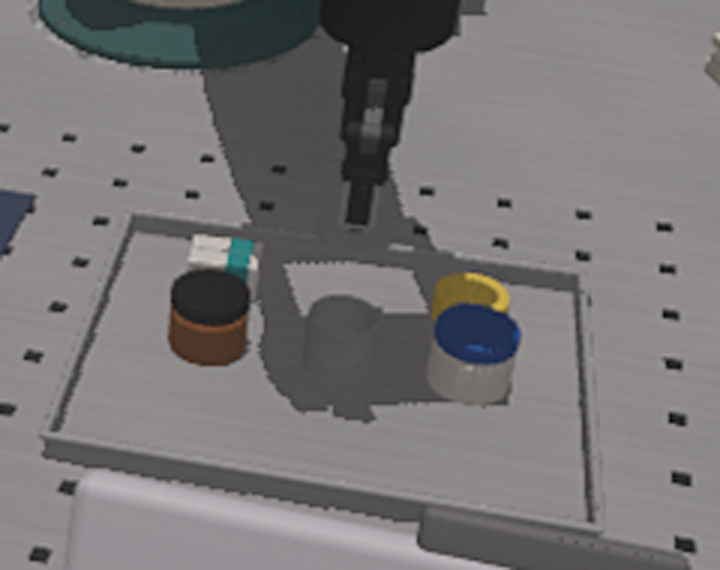

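View pics/k_d.png

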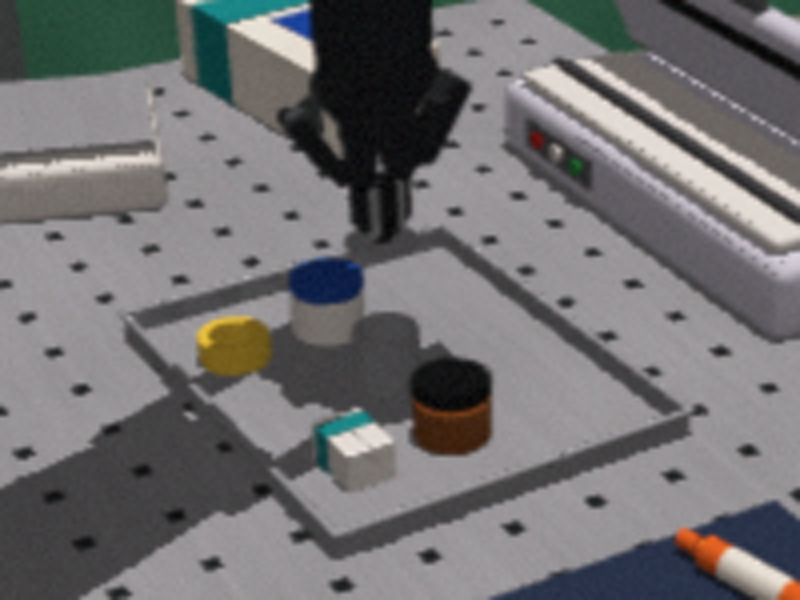

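```bash
python3 - <<'E'
from h import *
st=sense(); R=st['ee_rot'];p=st['tcp_pos']
for off in (-.002,0,.002):
    a=np.linspace(0,2*np.pi,8,endpoint=False)
    P=np.stack([np.full(8,.0058),.025*np.cos(a),off+.025*np.sin(a)],1)
    uv=proj('wrist',P@R.T+p,st); print(off,'disc right/left/top',uv[0].round(1),uv[4].round(1),uv[6].round(1))
# cup rim far edge
for y in (.221,.223,.225):
    c=np.array([.523,y,.043]); print(y,'cup farthest rim',proj('wrist',[c+[-.0013,.023,0]],st).round(1), 'base', proj('wrist',[c+[-.0013,.023,-.04]],st).round(1))
im=cv2.imread('pics/k_w.png'); cv2.imwrite('pics/k_wc.png',cv2.resize(im[150:300,220:420],None,fx=4,fy=4,interpolation=cv2.INTER_CUBIC))
E
```

```text
-0.002 disc right/left/top [365.6 249.4] [272.6 249.3] [319.1 205.4]
0 disc right/left/top [365.4 252.6] [272.8 252.6] [319.1 209.1]
0.002 disc right/left/top [365.1 255.9] [273.1 255.8] [319.1 212.8]
0.221 cup farthest rim [[320.2 180.8]] base [[320.1 169.2]]
0.223 cup farthest rim [[320.3 178.1]] base [[320.2 166.9]]
0.225 cup farthest rim [[320.5 175.4]] base [[320.4 164.6]]
```

View pics/k_wc.png

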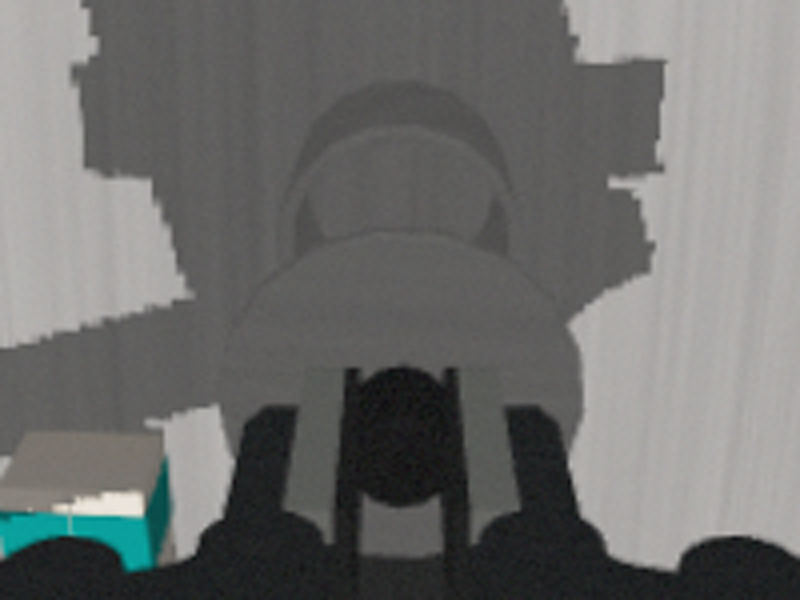

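Request:
{"name": "move_arm", "arguments": {"plan": [0, 0, 0.2, 0, 0, 0, -1, 3, 0, 0.2, 0, 0, 0, -1, 5, 0, 0.2, 0, 0, 0, -1, 6.2, 0, 0.2, 0, 0, 0, -1, 6.3, 0, 0.2, 0, 0, 0, -1, 6.3, 0, 0.2, 0, 0, 0, -1]}}

```text
t: 22.62
tcp_pos: [0.5226, 0.2197, 0.0525]
ee_rot: [[0.0, 0.998, 0.055], [0.0, 0.055, -0.998], [-1.0, 0.0, -0.0]]
wrist_force: [-0.7, 0.2, 0.3]
gripper_width: 0.0103
```

```bash
python3 - <<'E'
from h import *
st,im=snap('side');cv2.imwrite('pics/l_d.png',cv2.resize(cv2.cvtColor(im,cv2.COLOR_RGB2BGR)[100:220,200:340],None,fx=5,fy=5,interpolation=cv2.INTER_CUBIC)); print(st['tcp_pos'],st['wrist_force'])
E
```

```text
[0.52255623 0.21967772 0.05247984] [-0.6584771   0.22598518  0.32502275]
```

View pics/l_d.png

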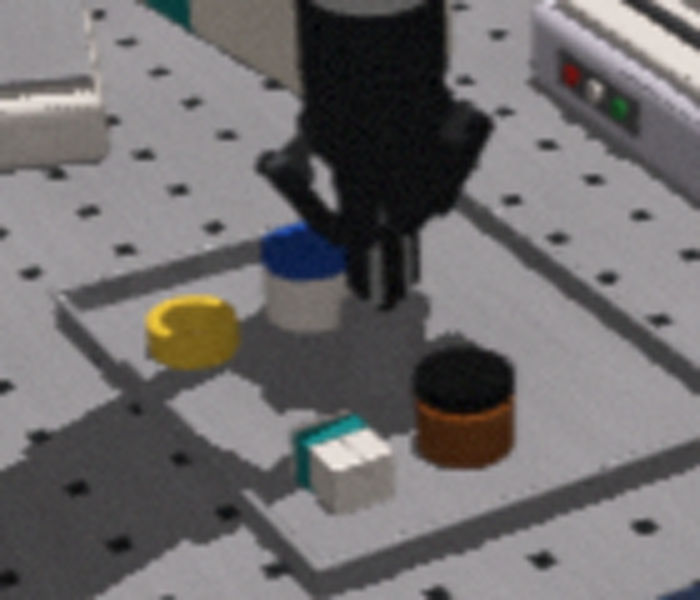

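Request:
{"name": "move_arm", "arguments": {"plan": [0, 0, -0.15, 0, 0, 0, -1, 0.1, 0, -0.15, 0, 0, 0, -1, 0.1, 0, -0.15, 0, 0, 0, -1]}}

```text
t: 23.05
tcp_pos: [0.5225, 0.2214, 0.0519]
ee_rot: [[0.001, 0.998, 0.055], [0.0, 0.055, -0.998], [-1.0, 0.001, -0.0]]
wrist_force: [-1.3, -0.2, 4.9]
gripper_width: 0.0105
```

Request:
{"name": "move_arm", "arguments": {"plan": [0, 0, 0, 0, 0, 0, 0, 0, 0, 0, 0, 0, 0, 0, 0, 0, 0, 0, 0, 0, 0, -3, 0, 0, 0, 0, 0, 0, -8, 0, 0, 0, 0, 0, 0, -8, 3.2, 5.3, 0, 0, 0, 1, -8, 3.2, 10.6, 0, 0, 0, 1, -8, 3.2, 16, 0, 0, 0, 1, -8, 3.2, 16, 0, 0, 0, 1]}}

```text
t: 24.18
tcp_pos: [0.5632, 0.0603, 0.1313]
ee_rot: [[0.0, 0.999, 0.051], [-0.0, 0.051, -0.999], [-1.0, 0.0, 0.0]]
wrist_force: [-0.4, -0.9, -0.0]
gripper_width: 0.0851
```

```bash
python3 - <<'E'
from h import *
st,im=snap('side');cv2.imwrite('pics/m_d.png',cv2.resize(cv2.cvtColor(im,cv2.COLOR_RGB2BGR)[100:220,200:340],None,fx=5,fy=5,interpolation=cv2.INTER_CUBIC)); print(st['tcp_pos'],st['wrist_force'])
st,im=snap('wrist','m_w.png')
E
```

```text
[0.56316427 0.06033037 0.13128304] [-0.35693599 -0.86149651 -0.03066926]
```

View pics/m_d.png

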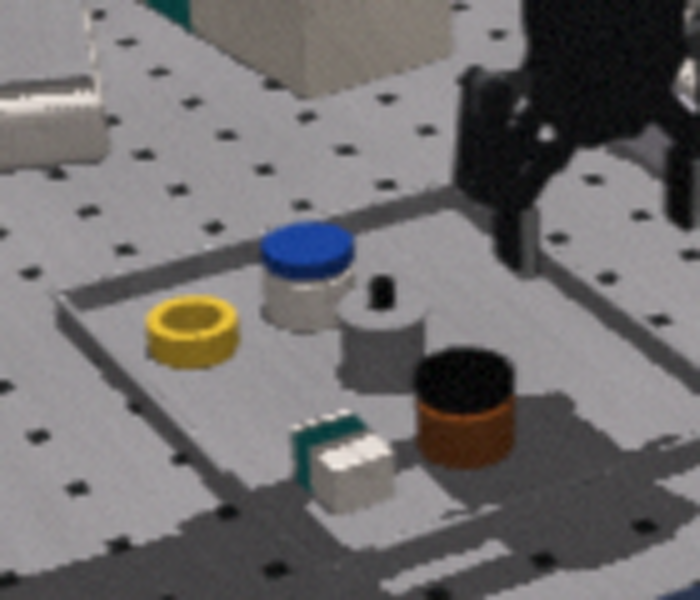

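View pics/m_w.png

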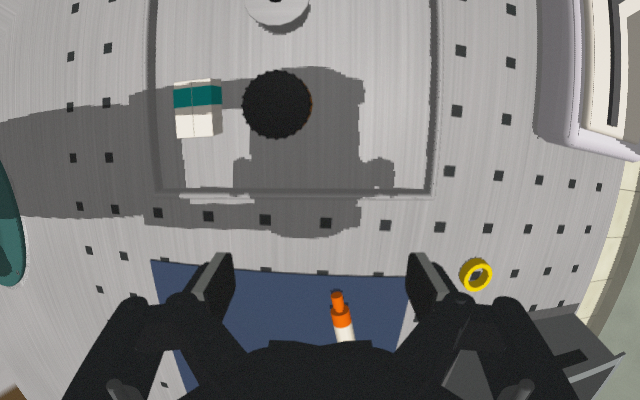

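Request:
{"name": "move_arm", "arguments": {"plan": [0, 0.4, 5.8, 0, 0, 0, 1, 0, 0.9, 11.6, 0, 0, 0, 1, 0, 1.3, 17.4, 0, 0, 0, 1, 0, 1.7, 23.2, 0, 0, 0, 1, 0, 2.1, 29, 0, 0, 0, 1, 0, 2.6, 34.1, 0, 0, 0, 1, 0, 2.6, 34.1, 0, 0, 0, 1, 0, 2.6, 34.1, 0, 0, 0, 1]}}

```text
t: 25.28
tcp_pos: [0.6081, -0.2745, 0.131]
ee_rot: [[-0.0, 0.998, 0.056], [0.001, 0.056, -0.998], [-1.0, -0.0, -0.001]]
wrist_force: [0.3, 0.4, 0.6]
gripper_width: 0.0852
```

```bash
python3 chk.py n_w.png wrist teal_syringe:.003:.6075:-.2838:1.609; python3 -c "
from h import *
s=sense(); print(s['ee_rot'].round(3).tolist(),s['gripper_width'],s['tcp_pos'])"
```

```text
teal_syringe [0.6075, -0.2851, 1.6108] [0.1]
[ 0.6081 -0.2745  0.131 ] 25.275
[[-0.0, 0.998, 0.057], [0.0, 0.057, -0.998], [-1.0, -0.0, -0.0]] 0.08551456940353727 [ 0.6080661  -0.27417935  0.13131587]
```

View pics/n_w.png

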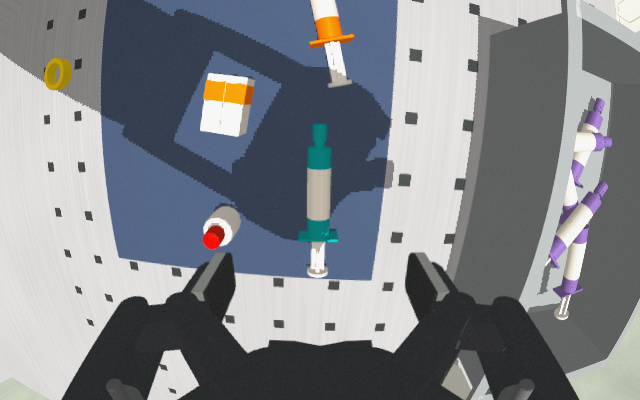

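```bash
python3 -c "
from h import *
s=sense()
print(onplane('wrist',[[482,20],[470,130],[452,215],[446,250]],0,s).round(3)); print(onplane('wrist',[[570,20],[560,130],[545,230]],.1,s).round(3))"
```

```text
[[ 0.753 -0.096  0.   ]
 [ 0.748 -0.206  0.   ]
 [ 0.743 -0.293  0.   ]
 [ 0.744 -0.332  0.   ]]
[[ 0.777 -0.109  0.1  ]
 [ 0.771 -0.192  0.1  ]
 [ 0.778 -0.267  0.1  ]]
```

Request:
{"name": "move_arm", "arguments": {"plan": [4, -0.05, 0.5, 0.5, 0, 0, 0.5, 9, -0.05, 0.5, 0.5, 0, 0, 0.5, 12, -0.05, 0.5, 0.5, 0, 0, 0.5, 12.5, -0.05, 0.5, 0.5, 0, 0, 0.5, 12.5, -0.05, 0.5, 0.5, 0, 0, 0.5, 12.5, -0.05, 0.5, 0.5, 0, 0, -1, 12.5, -0.05, 0.5, 0.5, 0, 0, -1, 12.5, -0.05, 0.5, 0.5, 0, 0, -1, 12.5, -0.05, 0.5, 0.5, 0, 0, -1]}}

```text
t: 26.5
tcp_pos: [0.608, -0.281, 0.0075]
ee_rot: [[0.001, 0.999, 0.046], [-0.0, 0.046, -0.999], [-1.0, 0.001, 0.001]]
wrist_force: [-0.5, 1.3, 7.4]
gripper_width: 0.0178
```

Request:
{"name": "move_arm", "arguments": {"plan": [-6, 0, 0, 0, 0, 0, -1, -9, 0.1, -4, 0, 0, 0, -1, -9, 0.2, -9.8, 0, 0, 0, -1, -9, 0.3, -15.6, 0, 0, 0, -1, -9, 0.4, -21.4, 0, 0, 0, -1, -9, 0.5, -27.2, 0, 0, 0, -1, -9, 0.6, -33, 0, 0, 0, -1, -9, 0.7, -38.8, -0.5, 0, 0, -1, -9, 0.8, -44.6, -0.5, 0, 0, -1, -9, 0.8, -48, -0.5, 0, 0, -1]}}

```text
t: 27.75
tcp_pos: [0.593, 0.2015, 0.0967]
ee_rot: [[0.0, 0.998, 0.056], [0.0, 0.056, -0.998], [-1.0, 0.0, -0.0]]
wrist_force: [0.2, -1.2, -0.7]
gripper_width: 0.0174
```

Request:
{"name": "move_arm", "arguments": {"plan": [0, 0, -2.8, 0, 0, 0, -1, 0, 0, -2.8, 0, 0, 0, -1, 0, 0, -2.8, 0, 0, 0, -1]}}

```text
t: 28.12
tcp_pos: [0.5919, 0.2266, 0.0964]
ee_rot: [[0.0, 0.998, 0.055], [-0.0, 0.055, -0.998], [-1.0, 0.0, 0.0]]
wrist_force: [-0.2, 0.1, -0.1]
gripper_width: 0.0177
```

```bash
python3 - <<'E'
from h import *
st,im=snap('wrist','o_w.png'); print(st['tcp_pos'],st['gripper_width'],st['t'],st['ee_rot'].round(3).tolist())
st,im=snap('scene');cv2.imwrite('pics/o_s.png',cv2.resize(cv2.cvtColor(im,cv2.COLOR_RGB2BGR)[100:290,320:560],None,fx=3,fy=3,interpolation=cv2.INTER_CUBIC))
E
```

```text
[0.59185539 0.22655099 0.09643928] 0.017702994011949608 28.125 [[0.0, 0.998, 0.055], [-0.0, 0.055, -0.998], [-1.0, 0.0, 0.0]]
```

View pics/o_w.png

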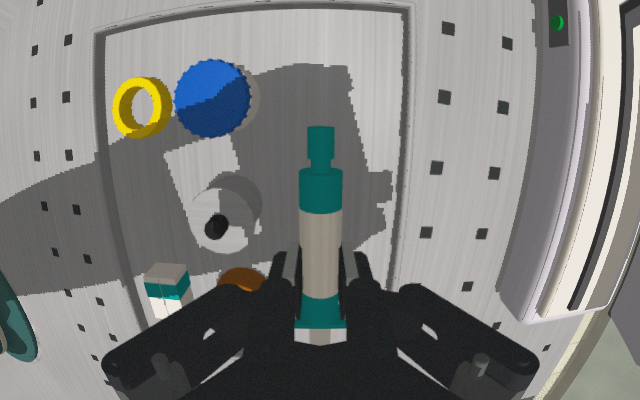

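View pics/o_s.png

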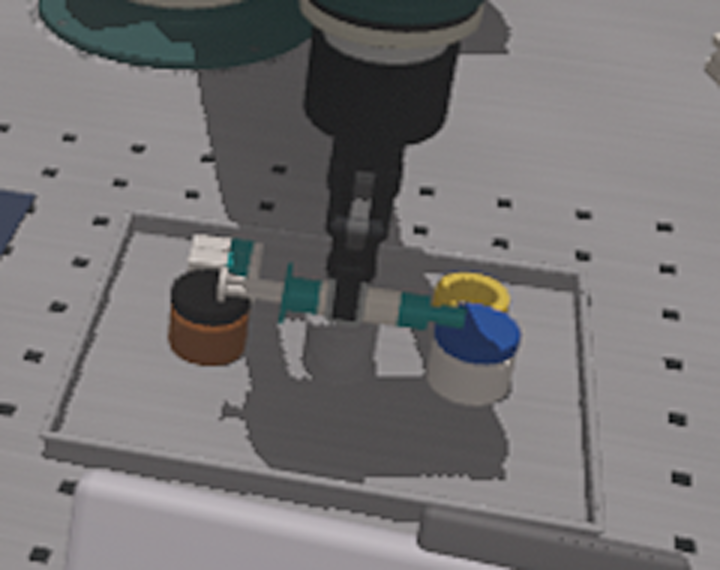

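Request:
{"name": "move_arm", "arguments": {"plan": [5, 0, 0, 0, 0, 0, -1, 8.2, 0, 0, 0, 0, 0, -1, 8.9, 0, 0, 0, 0, 0, -1, 8.9, 0, 0, 0, 0, 0, -1, 8.9, 0, 0, 0, 0, 0, -0.1, 8.9, 0, 0, 0, 0, 0, -0.1, 8.9, 0, 0, 0, 0, 0, -0.1, 4, 0, 0, 0, 0, 0, -0.1, -2, 0, 0, 0, 0, 0, -0.1, -6, 0, 0, 0, 0, 0, -0.1]}}

```text
t: 29.48
tcp_pos: [0.5922, 0.2271, 0.1595]
ee_rot: [[0.002, 0.998, 0.055], [0.001, 0.055, -0.998], [-1.0, 0.002, -0.001]]
wrist_force: [-0.6, 0.2, -0.4]
gripper_width: 0.0383
```

Request:
{"name": "move_arm", "arguments": {"plan": [-10, -4, 7, 9, 0, 0, 1, -10, -4, 7, 18, 0, 0, 1, -12, -4, 7, 18, 0, 0, 1, -12, -4, 7, 18, 0, 0, 1]}}

```text
t: 29.98
tcp_pos: [0.5562, 0.155, 0.278]
ee_rot: [[0.003, 0.967, -0.255], [0.001, -0.255, -0.967], [-1.0, 0.002, -0.001]]
wrist_force: [-0.8, -0.1, 0.8]
gripper_width: 0.0857
```

```bash
python3 chk.py p_w.png wrist tray:0:.525:.219:.05 amber_jar:.003:.5276:.1383:0 blue_jar:.003:.5172:.3066:0 cup:.003:.522:.222:0 lid:.038:.522:.222:0 teal_carton:.003:.455:.1343:.055 tape:.003:.445:.302:0 teal_syringe:.003:.592:.223:1.626
python3 chk.py p_s.png scene teal_syringe:.003:.592:.223:1.626 orange_syringe:.003:.603:-.112:1.82 orange_carton:.003:.526:-.199:-.13
python3 chk.py p_d.png side teal_syringe:.003:.592:.223:1.626 
```

```text
tray [0.532, 0.2174, 0.0308] [0.08]
amber_jar [0.5277, 0.1372, 0.1113] [0.05]
blue_jar [0.5176, 0.3054, 0.0825] [0.07]
cup none [280.75177919 121.0835939 ]
lid [0.5229, 0.222, 0.0942] [0.02]
teal_carton [0.4555, 0.1331, 0.062] [0.04]
tape [0.4443, 0.3013, 0.0759] [0.08]
teal_syringe [0.5932, 0.2229, 1.6142] [0.14]
[0.5562 0.155  0.278 ] 29.975
teal_syringe [0.5931, 0.2247, 1.6287] [0.15]
orange_syringe [0.6035, -0.1114, 1.8305] [0.12]
orange_carton [0.5265, -0.1974, -0.1328] [0.07]
[0.5557 0.155  0.2756] 30.425
teal_syringe [0.5899, 0.2167, 1.6191] [0.17]
[0.5557 0.1549 0.2762] 30.625
```

View pics/p_w.png

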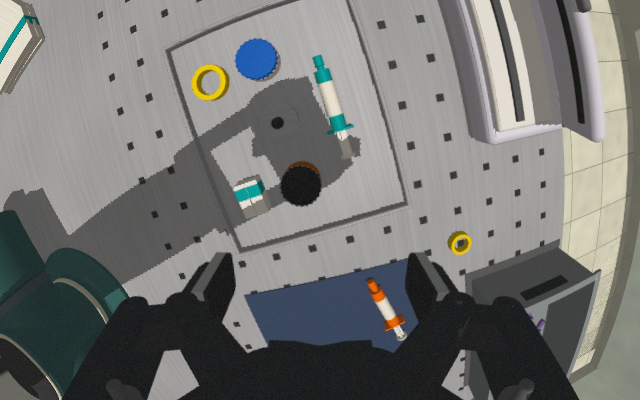

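View pics/p_s.png

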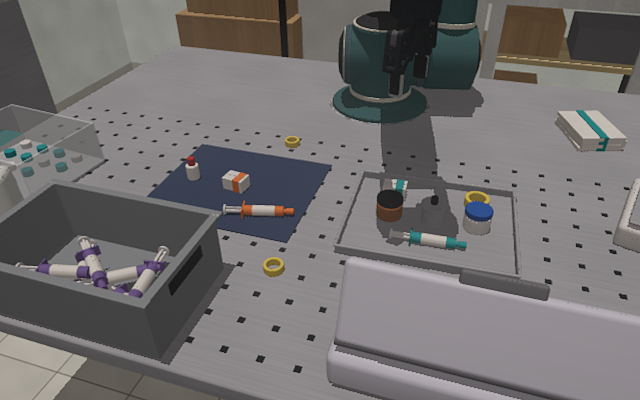

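View pics/p_d.png

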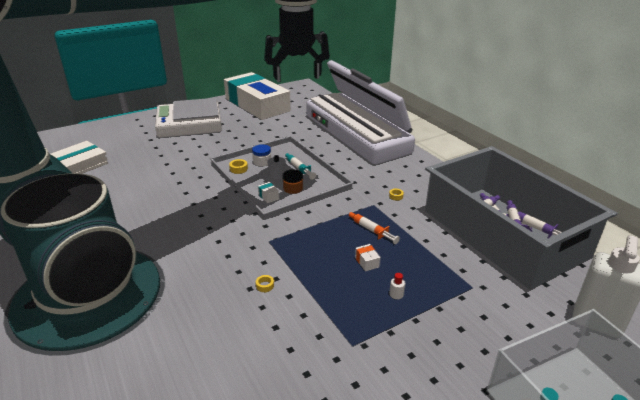

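```bash
python3 -c "
from cell import *
print(close_job()); print(sense()['t'])"
```

```text
the job is handed in; nothing more can be done
None
the job is handed in; nothing more can be done
```

The kit is laid out in the tray and the job was handed in at about 31 s of the 136 s allowed. I moved the carton, tape, cup, lid and syringe into place, in that order.

My last camera checks, taken just before hand-in, put everything inside the limits:

| Item | What the check showed |
|---|---|
| Carton | about 72 mm in front of the amber jar, centred on it, about 0.01 rad off square |
| Tape | about 73 mm in front of the blue-lidded jar, centred on it |
| Lid | sitting level on the cup in the pictures; its outline fitted at the seated height. It came to rest against the cup at the expected height (4.9 N) |
| Lid position | (0.523, 0.222), essentially the midpoint between the jars |
| Syringe | about 65–75 mm behind the jars, within about 5 mm of centre, within about 0.02 rad of the tray's long side |
| Jars, orange syringe, orange carton | within about 2 mm of where they started |

Some checks failed or disagreed:
- **Cup:** in the final wrist picture the network did not find it under its lid, so its position comes from the earlier placing and the seated lid.
- **Tray:** the wrist fit in that picture was about 7 mm off the earlier ones. I relied on the earlier fits and on the jars.
- **Side camera:** it reads about 2–6 mm lower than the other two in x and y.
- **Scene camera:** its fits of the carton and tape in the tray were poor because the jars partly hid them. The wrist camera fits were clean.

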